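Set the model stop and counter-hold its hidden lock bolt

ROBOT

A 6-joint arm with a two-finger parallel gripper is mounted at the origin on a cart in front of the work surface, level with it; the furniture and walls round the work are solid. World frame = base frame: x ahead of the robot, y to its left, z up, the work surface at z = 0. Lengths are in m, angles in rad, forces in N, time in s.
With the tool pointing down it reaches from about 0.425 to 0.95 m from the base axis. Payload 3.5 kg.
Tool frame: the origin (TCP) lies on the centre line of the jaws, within the pads' length; the fingertips stand 17 mm ahead of it and the grasp point (between the pads) lies 2 mm behind it; z points along the fingers, y is the line along which they close (so a half turn about z gives the same grasp; the last joint's range is limited). The gripper opens to 85 mm and grips with 20 to 120 N. Pads are 22 mm wide; open, the fingers measure 114 mm over their backs; the gripper's body (76 mm by 85 mm) begins 54 mm behind the grasp point. The pads swing forward as they close: fully open they stand 13 mm farther back than shut.
Start: joints at [-1.416, 0.286, 1.577, -0, 1.279, -0.15], TCP at [0.203, -0.644, 0.21] pointing down, gripper open.
Joint ranges: [-2.77, 2.77], [-0.9, 2.22], [0.21, 2.48], [-1.53, 4.67], [0.24, 2.81], [-2.84, 2.84]. Speed limits (rad/s): [2.79, 2.79, 3.14, 3.14, 3.14, 3.14].

INTERFACE

Orientations are given as a rotation vector (axis times angle).
In Python, from plant import manip gives the robot as it stands.
- The arm moves only by the tool servo_tool, never from a script. Its arguments are lists of equal length, an entry for each row: "grip": the opening, from 0 (shut) to 1 (fully open); "offset": the shift along the tool's x, y, z in fractions of the full range, 1 being 75 cm, a list of three; "rot": the turn, a rotation vector about the tool's x, y, z in shares of 180 degrees (1.0 is 180 degrees), a list of three. A call has 1 to 5 rows; each row is the pose to reach, as a shift and turn from the pose commanded when the call began, along the tool's axes at that moment; what a row does not reach only later rows make up. A row lasts 1/10 s, in which the tool goes at most 50 mm and 8.59 degrees, less where a joint would pass 70% of its speed; a pose out of reach is approached as far as the arm can. A shift or turn number past 1, either way, is cut back to 1. A call with a gripper value outside its range is refused whole. The fingers move at their own pace and stop on an object; "grip_force" is the grip in N (left out, the last holds). Time passes only in rows, so rows that repeat a pose let the fingers close. It gives the time, the measured TCP pose, the force, the opening and the grip force at its end, in the units of the state.
- manip.sense(): the state, without advancing time (a new reading comes with each control period).
- manip.read_camera(name): name is "side" or "top" or "wrist"; returns the picture (384x512x3 uint8, red, green, blue); there is no depth.
- manip.calibration(name): a dict with "mtx" (3x3 intrinsics, pixels), "dist_coeffs" ([k1, k2, p1, p2, k3] as OpenCV has them; the pictures are not rectified), "extrinsics" (4x4, takes a point from camera to world coordinates); the wrist camera has in their place "tool_from_camera" (4x4, takes a point from camera to tool coordinates, whose origin is the TCP and whose axes are the flange's). Camera axes: x right, y down, z forward; pixel columns grow to the right and rows downward; lengths in m; the calibration is good to about 2 mm. A picture is of the moment at which its call begins: read the wrist's pose just before it. calibration takes no time and is no camera call.
- manip.job_done(): hands the job in; it is judged then, once.
Trained networks look in the newest picture that a camera, given by its name, has taken for a name from the list of things; names that differ only in an ending like _2 or _b are one class to them, and where a whole thing is asked for, a point or a joint stands for the part that bears it (a point fixed in the world has none). Each returns a list of dicts, best first, with "confidence" (0 to 1); they miss things now and then, are a little off and sometimes report something else, mostly with a low value. They report only what shows in the picture. A call takes as long as a camera call.
- manip.find_in(camera, label): "location" ([column, row] in pixels, amid what is visible of it).
- manip.regions_of(camera, label): "region" (384x512 bool, what is visible of it) and "location" ([column, row] in pixels, amid what is visible of it).
- manip.mark_of(camera, label): "location" ([column, row] in pixels: a listed point, or the origin of a listed thing).
The state is a dict: "t": time; "joints": joint angles; "qd": joint speeds; "effort": joint torques, N m; "tool_pos": TCP position; "eef_rot": TCP orientation; "ft_force": force on the tool from outside, world axes, zero at the start; "ft_torque": the same for the moment, N m; "finger_gap": finger opening in m; "grasp_force": force on a finger pad.
Only numpy, scipy, OpenCV 4.12 (cv2) and the standard library are available. Lean on these libraries where they do the work, as an engineer would, in place of code of your own. Each camera call takes 0.05 s, during which the arm holds its last target. There are 200 camera calls.

TASK

On the model-stop fixture, turn the black knob until its pointer points at the index tab and let go of it. Then reach down into the narrow gap behind the bracket, take the hidden hexagon head of the lock bolt squarely across two opposite flats, without turning the bolt from the angle at which it stands, and finish while holding it firmly so that a colleague can tighten the nut in front. Leave the things lying around where they are.

Things in the scene. Friction and masses are not known exactly. Their poses are not given: they have to be found in the camera images.
- fixture: Model-stop fixture fixed on the bench: aluminium base plate 115 x 250 x 12 mm. Origin on its underside, below the bolt's axis, in the middle of the bracket's thickness; x points from the front through the bracket into the gap, y to its left, z up. The base reaches from x = -45 to 70, y = -80 to 170 mm. A steel stop slide on the bracket's front (top 85 mm) follows the knob.
- gap_mouth (a point): Middle of the mouth of the gap, over the bolt's head, 97 mm above the bench. In front of it the bracket: an upright plate 8 mm thick (fixture x = -4 to 4), 120 mm wide (y = -60 to 60), top at 97 mm. Behind it a rear plate as wide (x = 46 to 54), top at 89 mm. The gap is 42 mm wide along x, open at the top and both ends.
- bolt_head (a point): Where to grip: point on the lock bolt's level axis in its hexagon head, near the middle of the gap (x = 24 mm in the fixture), 75 mm above the bench. The head is 24 mm across flats (28 over corners) and hidden behind the bracket; along the fixture's x it begins 17 mm before this point and ends 7 mm past it.
- lock_bolt (a joint): Angle of the lock bolt about the fixture's x axis (rad, right-handed). At 0 two flats of the head are vertical (facing left and right) and the drop pointer hangs straight down; positive swings the pointer's tip to the fixture's +y. Starts within 0.4 of 0. Held only by slight friction (0.04 N m): jaws closed on it out of square turn it.
- bolt_pointer (a point): Near the tip, 38 mm from the bolt's axis, of the drop pointer: a flat dark steel finger 8 mm wide, 40 mm long, on the bolt's front end before the nut, turning with the bolt. It is parallel to the two flats to grip: fingers that point the same way as it does, one on either side of the head, meet them squarely.
- knob (a joint): Angle of the knob about the vertical (rad), counterclockwise from above; at 0 its pointer looks towards the fixture's -x (the front), at +1.57 to -y (the right). Turns from -0.5 to 1.7 and stays where it is left (friction 0.05 N m).
- knob_grip (a point): Centre of the knob's grip bar, on the knob's vertical axis, 48 mm above the bench: a black bar 42 mm long (along the pointer), 12 mm wide across, from 37 to 59 mm above the bench, on a disc of 42 mm; a round grey housing of 68 mm with its top at 32 mm is below.
- knob_axis (a point): Point on the knob's vertical axis at the height of its pointer, fixed in the fixture at x = -15, y = +125, 35 mm above the bench.
- knob_pointer (a point): Tip of the knob's small pointer nib, 27.5 mm from the knob's axis.
- index_mark (a point): Middle of the inner end of the index tab, 27.5 mm from the knob's axis: the place where the pointer's tip must stand. The tab is a flat aluminium clip, 20 x 8 x 3 mm, that sticks out radially over the housing's rim at a different angle each time, 0.5 to 1.2 rad counterclockwise from the fixture's front (same zero and sense as the knob's angle).
- plaster_cast: Bystander: plaster tooth cast, 34 x 43 x 15 mm, loose to the right of the fixture; origin under its centre.
- jar_pink: Bystander: small closed jar, 40 mm across, 36 mm high, to the right of the fixture.
- tweezers: Bystander: tweezers, 135 mm long, lying behind the fixture. Mind the bench lamp there: its thick tube crosses over the back of the bench from about 0.63 m ahead of the robot, underside 0.4 m above the bench, on a post 0.7 m ahead.
- eraser: Bystander: pad, 42 x 65 x 23 mm, behind the fixture.
- palette: Bystander: palette box, 114 x 158 x 34 mm, on the right of the bench.
- brush: Bystander: brush, 170 mm long, front right on the bench.

How it is judged:
On the way, in this order (a step that is already met when the one before it is completed fails the run):
1. the knob's pointer stands at the index tab and the knob is released (horizontal distance between knob_pointer and index_mark below 0.004 m and contact force between the fingers and knob below 0.5 N), for 0.2 s.
2. the bolt's head is gripped between the fingers, not turned from where it stood (contact force between the fingers and lock_bolt above 10 N and distance between the grasp point and bolt_head below 0.015 m and distance of bolt_pointer from where it was at the start of the episode below 0.006 m), for 0.5 s.
At the end, for the whole second after the job is handed in: Knob released, its pointer tip within 4 mm of the index mark; the fingers grip the bolt's head with over 10 N, the point between them within 15 mm of the grip point; the bolt is still, its pointer's tip within 6 mm (9 degrees) of its start (all of step 1 and all of step 2 and velocity of joint lock_bolt between -0.05 and 0.05 rad/s); the arm keeps its last pose, push and grip.
It fails at once if the lock bolt is turned by more than about 15 degrees (distance of bolt_pointer from where it was at the start of the episode above 0.01 m).
It fails at once if a bystander is moved by more than 30 mm (distance of any of plaster_cast, jar_pink, tweezers, eraser, palette, brush from where it was at the start of the episode above 0.03 m).
It also fails if it takes over 45 s, if anything falls off the work surface, if the arm or the gripper's body presses on something with over 40 N, if the wrist force passes 120 N, or if a joint passes its speed limit or range.

## Working session

There is one attempt and no reset: what is moved stays moved. The work goes in short steps, Python scripts to look and compute and a tool call to move; the robot and the scene stay as the last step left them, time stands still between calls to the robot, and variables do not carry over. Pictures are saved under pics/ and viewed, at most 10 in all, crops included, and the job is handed in when it is done.

Besides the shell and the picture viewer there is one more tool, called after "Call:" as name(argument=value, ...), one argument or row to a line, values as JSON. servo_tool: Moves the arm, as the interface text tells. Its arguments: {"type":"object","properties":{"grip":{"type":"array","items":{"type":"number"}},"offset":{"type":"array","items":{"type":"array","items":{"type":"number"}}},"rot":{"type":"array","items":{"type":"array","items":{"type":"number"}}},"grip_force":{"type":"number"}},"required":["grip","offset","rot"]}

```bash
ls; mkdir -p pics
cat > h.py <<'E'
import numpy as np, cv2
from plant import manip
from scipy.spatial.transform import Rotation as R
def T_cam(name):
    c=manip.calibration(name)
    if name!='wrist': return c,np.array(c['extrinsics'])
    s=manip.sense();T=np.eye(4);T[:3,:3]=R.from_rotvec(s['eef_rot']).as_matrix();T[:3,3]=s['tool_pos']
    return c,T@np.array(c['tool_from_camera'])
def ray(name,px):
    c,T=T_cam(name)
    u=cv2.undistortPoints(np.array([[px]],float),np.array(c['mtx']),np.array(c['dist_coeffs']))[0,0]
    d=T[:3,:3]@np.array([u[0],u[1],1.]);return T[:3,3],d
def at_z(name,px,z):
    o,d=ray(name,px);return o+d*(z-o[2])/d[2]
def proj(name,P):
    c,T=T_cam(name);Ti=np.linalg.inv(T)
    return cv2.projectPoints(np.array(P,float).reshape(-1,1,3),cv2.Rodrigues(Ti[:3,:3])[0],Ti[:3,3],np.array(c['mtx']),np.array(c['dist_coeffs']))[0][:,0]
E
python3 - <<'E'
from h import *
np.set_printoptions(precision=4,suppress=True)
s=manip.sense();print(s)
H=dict(knob_grip=.048,knob_axis=.035,knob_pointer=.035,index_mark=.035,gap_mouth=.097,bolt_head=.075,bolt_pointer=.04,fixture=0)
for n in('top','side'):
    im=manip.read_camera(n);cv2.imwrite(f'pics/{n}0.png',im[:,:,::-1])
    print(n,T_cam(n)[1])
    for l,z in H.items():
        for r in manip.mark_of(n,l)[:2]: print(l,r['confidence'],r['location'],at_z(n,r['location'],z))
E
```

```text
pics
{'t': 0.0, 'joints': array([-1.416 ,  0.2872,  1.5782, -0.    ,  1.2786, -0.15  ]), 'qd': array([-0.0005, -0.0005, -0.0006,  0.0004,  0.0005,  0.0013]), 'effort': array([  0.0001, -40.5981, -29.2625,  -0.0001,   0.0057,  -0.    ]), 'tool_pos': array([ 0.2025, -0.6432,  0.2084]), 'eef_rot': array([-3.1028, -0.4766,  0.    ]), 'ft_force': array([-0.2567,  0.2292, -0.0214]), 'ft_torque': array([0.0403, 0.0074, 0.0249]), 'grasp_force': 0.0, 'finger_gap': 0.08528531873856357}
top [[-0.0093 -0.9982  0.0598  0.4906]
 [-1.      0.0095  0.0024 -0.259 ]
 [-0.0029 -0.0597 -0.9982  1.0337]
 [ 0.      0.      0.      1.    ]]
knob_grip 0.52 [173.9, 207.5] [ 0.4983 -0.0229  0.048 ]
knob_axis 0.75 [173.1, 207.7] [ 0.4979 -0.0176  0.035 ]
knob_pointer 0.58 [246.6, 181.9] [ 0.5681 -0.223   0.035 ]
knob_pointer 0.55 [168.3, 213.4] [ 0.4821 -0.0044  0.035 ]
index_mark 0.37 [176.7, 215.8] [ 0.4752 -0.0277  0.035 ]
index_mark 0.25 [216.1, 200.2] [ 0.5176 -0.1374  0.035 ]
gap_mouth 0.62 [216.9, 197.0] [ 0.5243 -0.1471  0.097 ]
bolt_head 0.5 [216.2, 203.3] [ 0.5082 -0.1425  0.075 ]
bolt_pointer 0.54 [
[... 158 characters left out ...]
re 0.19 [368.2, 188.8] [ 0.5474 -0.5728  0.    ]
side [[-0.8843 -0.3065  0.3523  0.2402]
 [-0.4666  0.5495 -0.6931  0.3654]
 [ 0.0188 -0.7772 -0.6289  0.6467]
 [ 0.      0.      0.      1.    ]]
knob_grip 0.63 [220.4, 289.2] [ 0.4989 -0.0134  0.048 ]
knob_axis 0.76 [223.4, 292.8] [ 0.4953 -0.0173  0.035 ]
knob_pointer 0.67 [228.2, 303.7] [ 0.4751 -0.001   0.035 ]
index_mark 0.41 [235.2, 289.4] [ 0.4797 -0.0346  0.035 ]
gap_mouth 0.57 [250.2, 222.9] [ 0.5111 -0.1511  0.097 ]
bolt_head 0.55 [250.0, 233.3] [ 0.5076 -0.1442  0.075 ]
bolt_head 0.24 [222.9, 293.3] [0.4788 0.009  0.075 ]
bolt_pointer 0.51 [268.0, 261.5] [ 0.454  -0.1223  0.04  ]
fixture 0.55 [257.8, 258.8] [ 0.4909 -0.1507  0.    ]
```

```bash
python3 -c "
import cv2,numpy as np
a=cv2.imread('pics/top0.png');b=cv2.imread('pics/side0.png');cv2.imwrite('pics/both.png',cv2.resize(np.vstack([a,b]),(400,600))) "
```

```text
(no output)
```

View pics/top0.png

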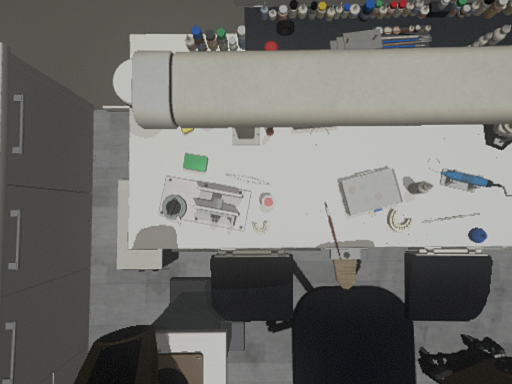

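View pics/side0.png

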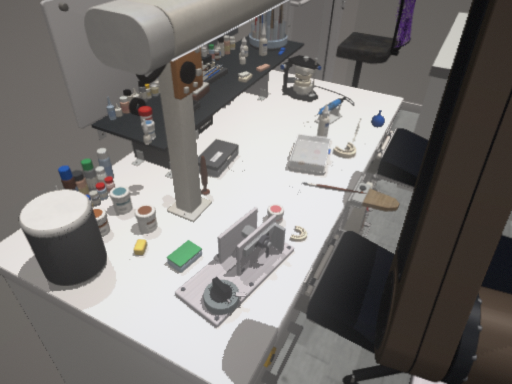

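```bash
cat >> h.py <<'E'
np.set_printoptions(precision=4,suppress=True)
def Rdes(yaw_y,tilt_axis=None):
    # tool pointing down, tool y at world angle yaw_y(deg)
    a=np.radians(yaw_y);y=np.array([np.cos(a),np.sin(a),0]);z=np.array([0,0,-1.]);x=np.cross(y,z)
    return np.stack([x,y,z],1)
def move(P,M,s=None):
    s=s or manip.sense();R0=R.from_rotvec(s['eef_rot']).as_matrix()
    return R0.T@(np.array(P)-s['tool_pos']), R.from_matrix(R0.T@M).as_rotvec()
E
python3 - <<'E'
from h import *
print(manip.calibration('wrist'))
for p in ([.42,-.08,.27],[.45,-.03,.25]): print(move(p,Rdes(-129)))
E
```

```text
{'mtx': array([[264.5656,   0.    , 255.8969],
       [  0.    , 264.5656, 192.0225],
       [  0.    ,   0.    ,   1.    ]]), 'dist_coeffs': array([-0.028,  0.   ,  0.   ,  0.   ,  0.   ]), 'tool_from_camera': array([[-0.0009, -0.9503, -0.3115,  0.0793],
       [ 1.    , -0.0011,  0.0007,  0.0005],
       [-0.001 , -0.3115,  0.9503, -0.1649],
       [ 0.    ,  0.    ,  0.    ,  1.    ]])}
(array([ 0.3766, -0.4726, -0.0602]), array([-0.    ,  0.    ,  0.9855]))
(array([ 0.4203, -0.5113, -0.0402]), array([-0.    ,  0.    ,  0.9855]))
```

Run:
```python
from h import *
print(move([.5,-.07,.23],Rdes(81)))
```

```text
(array([ 0.456 , -0.4581, -0.0202]), array([-0.0001, -0.    , -2.6797]))
```

Careful with the scale: shifts go in shares of 75 cm and turns go in shares of 180 degrees. That gives: -0.458 m / 0.75 = -0.6107, 0.456 m / 0.75 = 0.608, -2.68 rad / 3.1416 = -0.8531.

Call:
servo_tool(
  grip=[1,1,1,1,1],
  offset=[
    [0.608,-0.6107,-0.0267],
    [0.608,-0.6107,-0.0267],
    [0.608,-0.6107,-0.0267],
    [0.608,-0.6107,-0.0267],
    [0.608,-0.6107,-0.0267],
  ],
  rot=[
    [0,0,-0.8531],
    [0,0,-0.8531],
    [0,0,-0.8531],
    [0,0,-0.8531],
    [0,0,-0.8531],
  ],
)

```text
t: 1.4
tool_pos: [0.3182, -0.4203, 0.2178]
eef_rot: [2.71, 1.589, 0.0]
ft_force: [1.0, -0.4, 0.1]
finger_gap: 0.0855
grasp_force: 0.0
```

Run:
```python
from h import *
print(move([.5,-.07,.23],Rdes(81)))
```

```text
(array([ 0.3944, -0.0125, -0.0123]), array([ 0.0003,  0.0007, -1.9241]))
```

Converted, 0.394 m / 0.75 = 0.5253, -0.013 m / 0.75 = -0.0173, -1.924 rad / 3.1416 = -0.6124.

Call:
servo_tool(
  grip=[1,1,1,1,1],
  offset=[
    [0.5253,-0.0173,-0.016],
    [0.5253,-0.0173,-0.016],
    [0.5253,-0.0173,-0.016],
    [0.5253,-0.0173,-0.016],
    [0.5253,-0.0173,-0.016],
  ],
  rot=[
    [0,0,-0.6124],
    [0,0,-0.6124],
    [0,0,-0.6124],
    [0,0,-0.6124],
    [0,0,-0.6124],
  ],
)

```text
t: 1.9
tool_pos: [0.4343, -0.1989, 0.2257]
eef_rot: [1.939, 2.47, 0.0]
ft_force: [0.4, 0.2, -0.5]
finger_gap: 0.0851
grasp_force: 0.0
```

Run:
```python
from h import *
print(move([.5,-.07,.23],Rdes(81)))
```

```text
(array([ 0.1096,  0.0944, -0.0043]), array([ 0.0002,  0.0014, -1.1739]))
```

Converted, 0.11 m / 0.75 = 0.1467, 0.094 m / 0.75 = 0.1253, -1.174 rad / 3.1416 = -0.3737.

Call:
servo_tool(
  grip=[1,1,1,1,1],
  offset=[
    [0.1467,0.1253,-0.0053],
    [0.1467,0.1253,-0.0053],
    [0.1467,0.1253,-0.0053],
    [0.1467,0.1253,-0.0053],
    [0.1467,0.1253,-0.0053],
  ],
  rot=[
    [0,0,-0.3737],
    [0,0,-0.3737],
    [0,0,-0.3737],
    [0,0,-0.3737],
    [0,0,-0.3737],
  ],
)

```text
t: 2.4
tool_pos: [0.5001, -0.0702, 0.2294]
eef_rot: [0.894, 3.011, -0.0]
ft_force: [0.5, -0.5, -1.0]
finger_gap: 0.0854
grasp_force: 0.0
```

Converted, -0.424 rad / 3.1416 = -0.135.

Call:
servo_tool(
  grip=[1,1,1,1,1],
  offset=[
    [0,0,0],
    [0,0,0],
    [0,0,0],
    [0,0,0],
    [0,0,0],
  ],
  rot=[
    [0,0,-0.135],
    [0,0,-0.135],
    [0,0,-0.135],
    [0,0,-0.135],
    [0,0,-0.135],
  ],
)

```text
t: 2.9
tool_pos: [0.4996, -0.0719, 0.2293]
eef_rot: [0.26, 3.131, -0.0]
ft_force: [0.6, 0.5, -0.3]
finger_gap: 0.0854
grasp_force: 0.0
```

Run:
```python
from h import *
s=manip.sense();print(s['tool_pos'],s['joints'])
n='wrist';im=manip.read_camera(n);cv2.imwrite('pics/w1.png',im[:,:,::-1])
H=dict(knob_grip=.048,knob_axis=.035,knob_pointer=.035,index_mark=.035,gap_mouth=.097,bolt_head=.075,bolt_pointer=.04,fixture=0)
for l,z in H.items():
    for r in manip.mark_of(n,l)[:2]: print(l,r['confidence'],r['location'],at_z(n,r['location'],z))
```

```text
[ 0.4996 -0.0719  0.2293] [-0.3442 -0.1112  1.9665 -0.      1.286  -1.7496]
knob_grip 0.66 [296.5, 161.0] [ 0.4985 -0.0183  0.048 ]
knob_grip 0.6 [204.2, 152.0] [ 0.4666 -0.1364  0.048 ]
knob_axis 0.67 [295.0, 165.5] [ 0.5074 -0.0195  0.035 ]
knob_pointer 0.83 [299.9, 142.3] [ 0.4768 -0.0092  0.035 ]
index_mark 0.61 [283.2, 142.2] [ 0.473  -0.0314  0.035 ]
gap_mouth 0.76 [199.0, 202.3] [ 0.5182 -0.1453  0.097 ]
bolt_head 0.83 [197.0, 195.3] [ 0.5157 -0.152   0.075 ]
bolt_pointer 0.7 [205.7, 153.6] [ 0.4702 -0.1368  0.04  ]
fixture 0.93 [210.2, 164.5] [ 0.4933 -0.1424  0.    ]
```

View pics/w1.png

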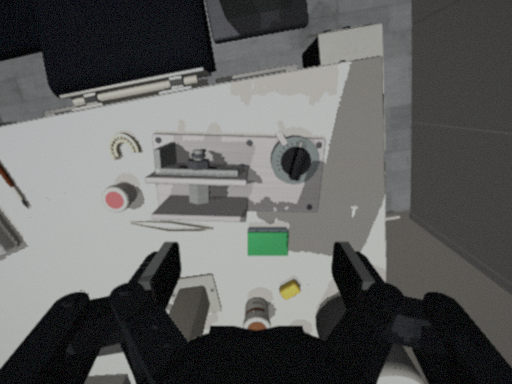

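Run:
```python
import cv2
im=cv2.imread('pics/w1.png')[122:224,140:335]
cv2.imwrite('pics/w1c.png',cv2.resize(im,None,fx=4,fy=4,interpolation=cv2.INTER_CUBIC))
```

```text
(no output)
```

View pics/w1c.png

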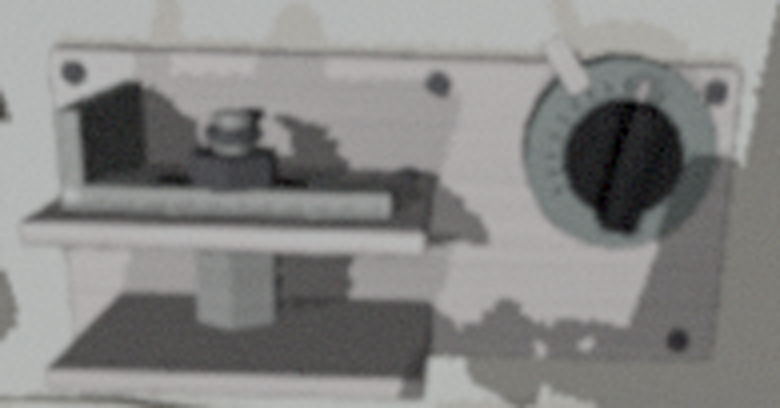

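```bash
cat > fx.py <<'E'
from h import *
from scipy.optimize import least_squares
# (pixel in w1, fixture point mm)
pts=[((325,139.),(-45,170,12)),((153.7,133.3),(-45,-80,12)),((318.5,211.5),(70,170,12)),
 ((145.5,182.5),(4,-60,97)),((246.5,184),(4,60,97)),((297,160),(-15,125,35))]
o=np.array([p[0] for p in pts]);f=np.array([p[1] for p in pts])/1e3
def W(x,f=f):
    c,s=np.cos(x[2]),np.sin(x[2]);return np.stack([x[0]+c*f[:,0]-s*f[:,1],x[1]+s*f[:,0]+c*f[:,1],f[:,2]],1)
if __name__=='__main__':
    r=least_squares(lambda x:(proj('wrist',W(x))-o).ravel(),[.493,-.147,-.16],loss='soft_l1')
    print(r.x,(proj('wrist',W(r.x))-o))
    x=r.x;k=W(x,np.array([[-.015,.125,.035]]))[0];print('knob',k,'head',W(x,np.array([[.024,0,.075]])))
    for n,p in dict(nib=(300.75,144),nibnet=(299.9,142.3),tab=(284.5,144),tabnet=(283.2,142.2)).items():
        d=at_z('wrist',p,.035)-k;print(n,np.hypot(d[0],d[1]),np.angle(np.exp(1j*(np.arctan2(d[1],d[0])-x[2]-np.pi))))
E
python3 fx.py
```

```text
[ 0.4913 -0.1425 -0.1911] [[ 1.8554 -1.7195]
 [-2.1835 -0.739 ]
 [ 0.2631  0.4078]
 [-0.2908  0.127 ]
 [ 0.8138  1.2774]
 [-0.7823  0.3042]]
knob [ 0.5004 -0.017   0.035 ] head [[ 0.5149 -0.1471  0.075 ]]
nib 0.022900784644772427 -0.1969897149039834
nibnet 0.024901530243118503 -0.1270989130719653
tab 0.02795614244504251 0.674905100655017
tabnet 0.03098353767196026 0.6750821436785481
```

Run:
```python
from h import *
print(move([.499,-.018,.12],Rdes(70)))
```

```text
(array([0.0094, 0.0531, 0.1092]), array([-0.   , -0.   ,  0.186]))
```

Converted, 0.109 m / 0.75 = 0.1453, 0.053 m / 0.75 = 0.0707, 0.186 rad / 3.1416 = 0.0592.

Call:
servo_tool(
  grip=[0.7,0.7,0.7,0.7,0.7],
  offset=[
    [0.012,0.0707,0.0667],
    [0.012,0.0707,0.1453],
    [0.012,0.0707,0.1453],
    [0.012,0.0707,0.1453],
    [0.012,0.0707,0.1453],
  ],
  rot=[
    [0,0,0.0592],
    [0,0,0.0592],
    [0,0,0.0592],
    [0,0,0.0592],
    [0,0,0.0592],
  ],
)

```text
t: 3.85
tool_pos: [0.4997, -0.0183, 0.1207]
eef_rot: [0.545, 3.094, -0.0]
ft_force: [0.7, -0.4, 1.2]
finger_gap: 0.0599
grasp_force: 0.0
```

Run:
```python
from h import *
s=manip.sense();print(s['tool_pos'],s['joints'],s['eef_rot'])
n='wrist';im=manip.read_camera(n);cv2.imwrite('pics/w2.png',im[:,:,::-1])
H=dict(knob_grip=.048,knob_axis=.035,knob_pointer=.035,index_mark=.035,gap_mouth=.097)
for l,z in H.items():
    for r in manip.mark_of(n,l)[:2]: print(l,r['confidence'],r['location'],at_z(n,r['location'],z))
cv2.imwrite('pics/w2c.png',cv2.resize(im[50:250,156:356,::-1],None,fx=3,fy=3,interpolation=cv2.INTER_CUBIC))
```

```text
[ 0.4997 -0.0183  0.1207] [-0.2398 -0.0074  2.0767 -0.0002  1.0722 -1.4619] [ 0.5447  3.0939 -0.0003]
knob_grip 0.93 [257.9, 195.1] [ 0.5034 -0.0189  0.048 ]
knob_grip 0.19 [119.4, 278.5] [ 0.5419 -0.1924  0.048 ]
knob_axis 0.81 [256.6, 194.1] [ 0.5064 -0.0213  0.035 ]
knob_axis 0.2 [258.1, 197.2] [ 0.51  -0.021  0.035]
knob_pointer 0.84 [257.9, 163.6] [ 0.4771 -0.0093  0.035 ]
index_mark 0.51 [236.2, 170.8] [ 0.4762 -0.0315  0.035 ]
gap_mouth 0.71 [122.6, 280.7] [ 0.5197 -0.149   0.097 ]
```

View pics/w2c.png

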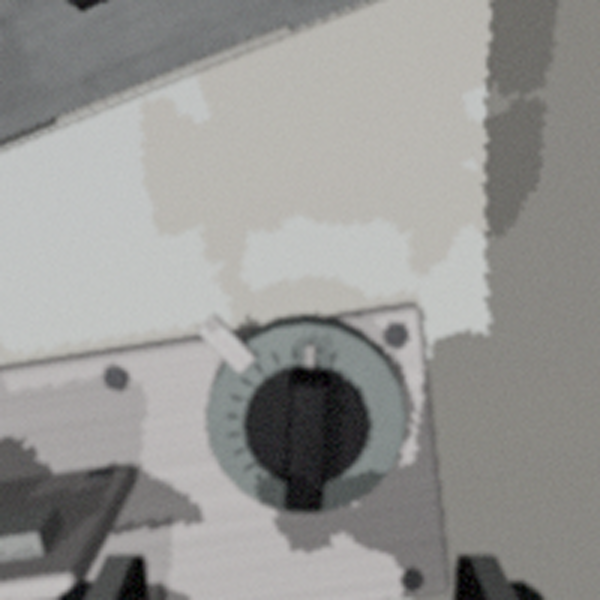

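Run:
```python
from h import *
g=lambda p,z: at_z('wrist',p,z)
c=g((258.7,191),.037);h=g((258.5,188.5),.032);n=g((259.7,166),.035);n2=g((257.9,163.6),.035);t=g((238.7,172),.035);t2=g((236.2,170.8),.035)
b=g((259,174),.059);b2=g((257.3,218.5),.059)
print(c,h,n,t,b,b2,(b+b2)/2)
for q in (c,h):
  for m in (n,n2,t,t2):
    d=(m-q)[:2];print(np.hypot(*d),np.degrees(np.arctan2(d[1],d[0]))%360)
d=b-b2;print(np.hypot(d[0],d[1]),np.degrees(np.arctan2(d[1],d[0])))
# fit knob centre given both radii 27.5
```

```text
[ 0.5022 -0.0175  0.037 ] [ 0.5012 -0.0173  0.032 ] [ 0.4791 -0.0082  0.035 ] [ 0.4777 -0.0295  0.035 ] [ 0.4805 -0.0097  0.059 ] [ 0.5204 -0.0258  0.059 ] [ 0.5004 -0.0177  0.059 ]
0.024905627450546107 157.84512854515373
0.02727419440442891 161.70974438277344
0.02722918049823465 205.9778398850446
0.029817468590462096 207.5346559297698
0.023898842237892237 157.38258435524517
0.026256213701773938 161.4378793885092
0.02642036258980655 207.32589669495528
0.029025660463863765 208.80501970870912
0.04304877048669605 158.0238762793703
```

Converted, 0.062 m / 0.75 = 0.0827, -0.001 m / 0.75 = -0.0013, 0.035 rad / 3.1416 = 0.0111.

Call:
servo_tool(
  grip=[0.5,0.5,0.5,0.5,0.5],
  offset=[
    [-0.0013,0.0013,0.0267],
    [-0.0013,0.0013,0.0533],
    [-0.0013,0.0013,0.0827],
    [-0.0013,0.0013,0.0827],
    [-0.0013,0.0013,0.0827],
  ],
  rot=[
    [0,0,0.0111],
    [0,0,0.0111],
    [0,0,0.0111],
    [0,0,0.0111],
    [0,0,0.0111],
  ],
)

```text
t: 4.65
tool_pos: [0.5009, -0.0178, 0.0587]
eef_rot: [0.599, 3.084, -0.0]
ft_force: [0.1, 0.3, 0.1]
finger_gap: 0.043
grasp_force: 0.0
```

Call:
servo_tool(
  grip=[0.05,0.05,0.05,0.05,0.05],
  grip_force=25,
  offset=[
    [0,0,0],
    [0,0,0],
    [0,0,0],
    [0,0,0],
    [0,0,0],
  ],
  rot=[
    [0,0,0],
    [0,0,0],
    [0,0,0],
    [0,0,0],
    [0,0,0],
  ],
)

```text
t: 5.15
tool_pos: [0.5008, -0.0176, 0.0585]
eef_rot: [0.599, 3.083, -0.0]
ft_force: [0.0, 0.4, 0.0]
finger_gap: 0.0046
grasp_force: 0.0
```

Run:
```python
from h import *
s=manip.sense();print(s['tool_pos'],s['finger_gap'],s['grasp_force'])
im=manip.read_camera('wrist')[:,:,::-1];im2=manip.read_camera('side')[:,:,::-1]
a=cv2.resize(im[150:384,106:406],(600,468));b=cv2.resize(im2[220:330,160:310],(200*3//1,440))
cv2.imwrite('pics/w3.png',cv2.resize(np.hstack([cv2.resize(a,(564,440)),b]),(800,302)))
```

```text
[ 0.5008 -0.0176  0.0585] 0.004621397612135377 0.0
```

View pics/w3.png

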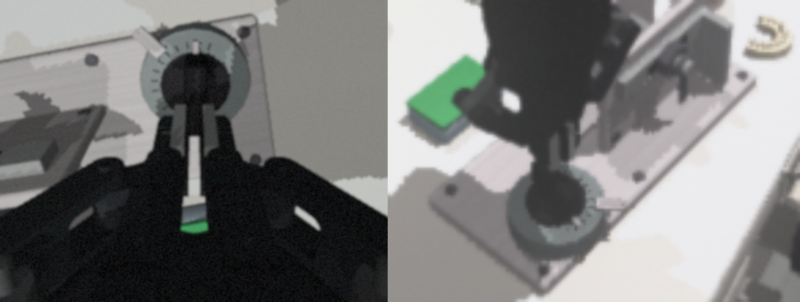

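Call:
servo_tool(
  grip=[0,0,0,0],
  grip_force=25,
  offset=[
    [0,0,0],
    [0,0,0],
    [0,0,0],
    [0,0,0],
  ],
  rot=[
    [0,0,0],
    [0,0,0],
    [0,0,0],
    [0,0,0],
  ],
)

```text
t: 5.65
tool_pos: [0.5006, -0.0176, 0.0582]
eef_rot: [-0.599, -3.084, -0.0]
ft_force: [-0.6, 0.3, 0.5]
finger_gap: 0.0001
grasp_force: 0.0
```

Run:
```python
from h import *
im=manip.read_camera('wrist')[:,:,::-1];im2=manip.read_camera('side')[:,:,::-1]
M=R.from_rotvec(manip.sense()['eef_rot']).as_matrix();p=manip.sense()['tool_pos']
print(proj('wrist',[p+M@[0,0,.017],p]),proj('side',[p+M@[0,0,.017],p,[.5008,-.0176,.059]]))
f=lambda a:cv2.resize(a,(400,400),interpolation=cv2.INTER_CUBIC)
g=lambda a:np.clip(a.astype(float)*2.2,0,255).astype('uint8')
cv2.imwrite('pics/w4.png',np.hstack([f(g(im[160:280,196:316])),f(g(im2[250:320,190:260]))]))
```

```text
[[257.2594 217.9207]
 [257.3674 227.9511]] [[220.9596 289.5156]
 [220.6486 283.7436]
 [220.538  283.4092]]
```

View pics/w4.png

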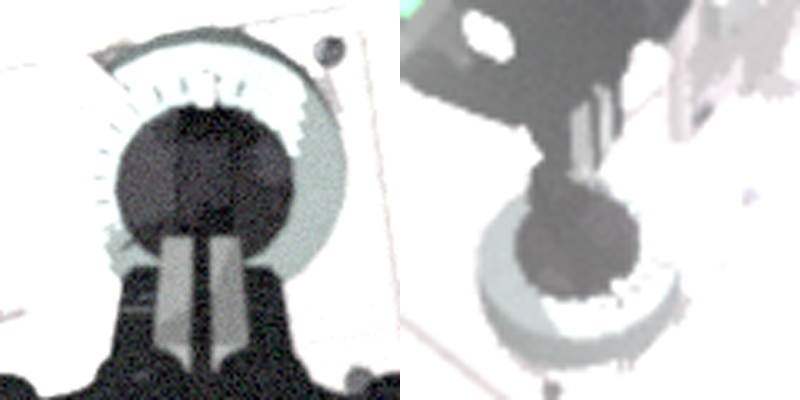

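Converted, 0.004 m / 0.75 = 0.0053, 0.003 m / 0.75 = 0.004.

Call:
servo_tool(
  grip=[0,0,0,0,0],
  offset=[
    [0,0,0.0013],
    [0,0,0.0027],
    [0,0,0.004],
    [0,0,0.0053],
    [0,0,0.0053],
  ],
  rot=[
    [0,0,0],
    [0,0,0],
    [0,0,0],
    [0,0,0],
    [0,0,0],
  ],
)

```text
t: 6.25
tool_pos: [0.5005, -0.0176, 0.054]
eef_rot: [-0.599, -3.084, 0.0]
ft_force: [0.0, -0.9, -0.4]
finger_gap: 0.0002
grasp_force: 0.0
```

Call:
servo_tool(
  grip=[0,0,0,0,0],
  offset=[
    [0,0,0.0013],
    [0,0,0.0027],
    [0,0,0.004],
    [0,0,0.0053],
    [0,0,0.0053],
  ],
  rot=[
    [0,0,0],
    [0,0,0],
    [0,0,0],
    [0,0,0],
    [0,0,0],
  ],
)

```text
t: 6.75
tool_pos: [0.5005, -0.0175, 0.05]
eef_rot: [-0.599, -3.083, -0.0]
ft_force: [-0.3, -0.6, 0.5]
finger_gap: 0.0001
grasp_force: 0.0
```

Run:
```python
from h import *
s=manip.sense();print(s['tool_pos'],s['ft_force'])
im=manip.read_camera('wrist')[:,:,::-1];im2=manip.read_camera('side')[:,:,::-1];im3=manip.read_camera('top')[:,:,::-1]
for n in('wrist','side','top'):
  for l,z in (('knob_grip',.048),('fixture',0)):
    r=manip.mark_of(n,l)[:1]; print(n,l,[(q['confidence'],q['location'],at_z(n,q['location'],z)) for q in r])
g=lambda a:np.clip((a/255.)**.5*255,0,255).astype('uint8')
f=lambda a,w:cv2.resize(g(a),(w,400),interpolation=cv2.INTER_CUBIC)
cv2.imwrite('pics/w5.png',np.hstack([f(im[140:300,176:336],400),f(im2[210:330,180:300],400)]))
```

```text
[ 0.5005 -0.0175  0.05  ] [-0.3292 -0.5616  0.4708]
wrist knob_grip [(0.82, [258.4, 229.7], array([ 0.5032, -0.0178,  0.048 ]))]
wrist fixture [(0.64, [124.9, 240.9], array([ 0.4902, -0.1444,  0.    ]))]
side knob_grip [(0.76, [218.8, 289.8], array([ 0.5008, -0.0108,  0.048 ]))]
side fixture [(0.82, [256.0, 259.6], array([ 0.4932, -0.1468,  0.    ]))]
top knob_grip [(0.57, [221.5, 212.1], array([ 0.4843, -0.1538,  0.048 ]))]
top fixture [(0.79, [217.4, 208.9], array([ 0.4934, -0.1368,  0.    ]))]
```

View pics/w5.png

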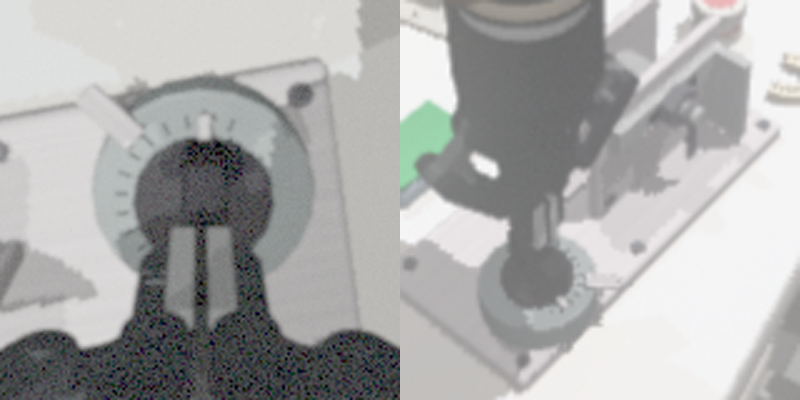

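Call:
servo_tool(
  grip=[0,0,0,0,0],
  offset=[
    [0,0,0.004],
    [0,0,0.008],
    [0,0,0.012],
    [0,0,0.016],
    [0,0,0.016],
  ],
  rot=[
    [0,0,0],
    [0,0,0],
    [0,0,0],
    [0,0,0],
    [0,0,0],
  ],
)

```text
t: 7.7
tool_pos: [0.5006, -0.0176, 0.0379]
eef_rot: [-0.599, -3.084, -0.0]
ft_force: [-0.1, 0.1, -0.1]
finger_gap: -0.0001
grasp_force: 0.0
```

Converted, 0.004 m / 0.75 = 0.0053, 0.003 m / 0.75 = 0.004.

Call:
servo_tool(
  grip=[0,0,0,0,0],
  offset=[
    [0,0,0.0013],
    [0,0,0.0027],
    [0,0,0.004],
    [0,0,0.0053],
    [0,0,0.0053],
  ],
  rot=[
    [0,0,0],
    [0,0,0],
    [0,0,0],
    [0,0,0],
    [0,0,0],
  ],
)

```text
t: 8.2
tool_pos: [0.5009, -0.0176, 0.0374]
eef_rot: [-0.598, -3.082, 0.0]
ft_force: [-7.5, 1.3, 19.2]
finger_gap: 0.0001
grasp_force: 9.7
```

Converted, -0.02 m / 0.75 = -0.0267.

Call:
servo_tool(
  grip=[0.4,0.4,0.4,0.4,0.4],
  offset=[
    [0,0,-0.0267],
    [0,0,-0.0267],
    [0,0,-0.0267],
    [0,0,-0.0267],
    [0,0,-0.0267],
  ],
  rot=[
    [0,0,0],
    [0,0,0],
    [0,0,0],
    [0,0,0],
    [0,0,0],
  ],
)

```text
t: 8.7
tool_pos: [0.4998, -0.0174, 0.053]
eef_rot: [-0.599, -3.082, -0.0]
ft_force: [0.2, 0.7, 1.0]
finger_gap: 0.0344
grasp_force: 0.0
```

Converted, 0.034 m / 0.75 = 0.0453, 0.028 m / 0.75 = 0.0373.

Call:
servo_tool(
  grip=[0.4,0.4,0.4,0.4,0.4],
  offset=[
    [0,0,0.0133],
    [0,0,0.0267],
    [0,0,0.0373],
    [0,0,0.0453],
    [0,0,0.0453],
  ],
  rot=[
    [0,0,0],
    [0,0,0],
    [0,0,0],
    [0,0,0],
    [0,0,0],
  ],
)

```text
t: 9.2
tool_pos: [0.4995, -0.0173, 0.0186]
eef_rot: [-0.599, -3.081, -0.0]
ft_force: [-0.6, 0.6, -0.3]
finger_gap: 0.0342
grasp_force: 0.0
```

Call:
servo_tool(
  grip=[0,0,0,0,0],
  grip_force=25,
  offset=[
    [0,0,0],
    [0,0,0],
    [0,0,0],
    [0,0,0],
    [0,0,0],
  ],
  rot=[
    [0,0,0],
    [0,0,0],
    [0,0,0],
    [0,0,0],
    [0,0,0],
  ],
)

```text
t: 9.7
tool_pos: [0.501, -0.0171, 0.0205]
eef_rot: [0.6, 3.083, 0.002]
ft_force: [1.2, 4.6, -0.5]
finger_gap: 0.0111
grasp_force: 28.9
```

Converted, -0.6 rad / 3.1416 = -0.191.

Call:
servo_tool(
  grip=[0,0,0,0,0],
  offset=[
    [0,0,0],
    [0,0,0],
    [0,0,0],
    [0,0,0],
    [0,0,0],
  ],
  rot=[
    [0,0,-0.0382],
    [0,0,-0.0764],
    [0,0,-0.1146],
    [0,0,-0.1528],
    [0,0,-0.191],
  ],
)

```text
t: 10.2
tool_pos: [0.5011, -0.0176, 0.0205]
eef_rot: [-0.346, 3.121, -0.0]
ft_force: [1.9, 2.3, -0.8]
finger_gap: 0.0113
grasp_force: 28.9
```

Converted, -0.245 rad / 3.1416 = -0.078.

Call:
servo_tool(
  grip=[0,0,0,0,0],
  offset=[
    [0,0,0],
    [0,0,0],
    [0,0,0],
    [0,0,0],
    [0,0,0],
  ],
  rot=[
    [0,0,-0.0382],
    [0,0,-0.078],
    [0,0,-0.078],
    [0,0,-0.078],
    [0,0,-0.078],
  ],
)

```text
t: 10.7
tool_pos: [0.5011, -0.0177, 0.0205]
eef_rot: [-0.715, 3.058, -0.001]
ft_force: [1.5, 2.8, 0.5]
finger_gap: 0.0116
grasp_force: 29.0
```

Run:
```python
from h import *
M=R.from_rotvec(manip.sense()['eef_rot']).as_matrix();print(np.degrees(np.arctan2(M[1,0],M[0,0])))
im=manip.read_camera('wrist')[:,:,::-1];cv2.imwrite('pics/w6.png',im)
for n in('wrist',):
  for l,z in (('knob_pointer',.035),('index_mark',.035)):
    r=manip.mark_of(n,l)[:1]; print(n,l,[(q['confidence'],q['location'],at_z(n,q['location'],z)) for q in r])
cv2.imwrite('pics/w6c.png',cv2.resize(im[130:250,196:316],(600,600),interpolation=cv2.INTER_CUBIC))
```

```text
-153.66954857431918
wrist knob_pointer [(0.82, [254.7, 199.5], array([ 0.4778, -0.0308,  0.035 ]))]
wrist index_mark [(0.77, [255.9, 196.3], array([ 0.4756, -0.031 ,  0.035 ]))]
```

View pics/w6c.png

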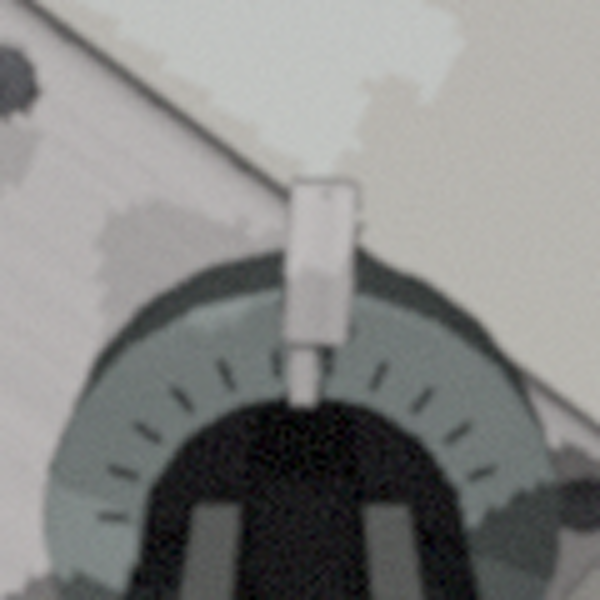

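Converted, 0.05 rad / 3.1416 = 0.0159.

Call:
servo_tool(
  grip=[0,0,0,0.4,0.4],
  offset=[
    [0,0,0],
    [0,0,0],
    [0,0,0],
    [0,0,0],
    [0,0,0],
  ],
  rot=[
    [0,0,0.0159],
    [0,0,0.0159],
    [0,0,0.0159],
    [0,0,0.0159],
    [0,0,0.0159],
  ],
)

```text
t: 11.35
tool_pos: [0.4996, -0.0178, 0.0197]
eef_rot: [0.642, -3.073, -0.0]
ft_force: [-0.3, 0.1, -0.7]
finger_gap: 0.0341
grasp_force: 0.0
```

Converted, -0.06 m / 0.75 = -0.08, -0.02 m / 0.75 = -0.0267.

Call:
servo_tool(
  grip=[0.4,0.4,0.4,0.4,0.4],
  offset=[
    [0,0,0],
    [0,0,-0.0267],
    [0,0,-0.08],
    [0,0,-0.08],
    [0,0,-0.08],
  ],
  rot=[
    [0,0,0],
    [0,0,0],
    [0,0,0],
    [0,0,0],
    [0,0,0],
  ],
)

```text
t: 11.85
tool_pos: [0.5012, -0.0179, 0.0811]
eef_rot: [-0.641, 3.074, -0.002]
ft_force: [1.1, 0.8, 0.4]
finger_gap: 0.0341
grasp_force: 0.0
```

Run:
```python
from h import *
im=manip.read_camera('wrist')[:,:,::-1];cv2.imwrite('pics/w7.png',im)
for n in('wrist',):
  for l,z in (('knob_pointer',.035),('index_mark',.035),('bolt_pointer',.04),('bolt_head',.075),('gap_mouth',.097)):
    r=manip.mark_of(n,l)[:1]; print(n,l,[(q['confidence'],q['location'],at_z(n,q['location'],z)) for q in r])
```

```text
wrist knob_pointer [(0.65, [253.6, 174.0], array([ 0.4752, -0.0308,  0.035 ]))]
wrist index_mark [(0.53, [256.5, 174.9], array([ 0.4746, -0.0283,  0.035 ]))]
wrist bolt_pointer [(0.75, [129.8, 103.6], array([ 0.4609, -0.136 ,  0.04  ]))]
wrist bolt_head [(0.9, [72.8, 171.7], array([ 0.5118, -0.1452,  0.075 ]))]
wrist gap_mouth [(0.65, [44.6, 182.5], array([ 0.5142, -0.1473,  0.097 ]))]
```

```bash
cat >> h.py <<'E'
YAW=-.189;O=np.array([.492,-.1435,0])
F=R.from_euler('z',YAW).as_matrix()
def Rt(th,phi=0):
    # fixture-aligned: camera in front, tilt th forward (about y), fingers along bolt pointer angle phi
    B=np.stack([[-1,0,0],[0,1,0],[0,0,-1.]],1)  # tool axes in fixture: x=-x,y=y,z=down
    return F@R.from_rotvec([phi,0,0]).as_matrix()@R.from_rotvec([0,-th,0]).as_matrix()@B
def fx(p): return O+F@np.array(p)
E
python3 - <<'E'
from h import *
print(Rt(np.pi/4)) 
print(move(fx([.02,0,.16]),Rt(0)),move(fx([.032,0,.115]),Rt(np.pi/4)))
E
```

```text
[[-0.6945  0.1879  0.6945]
 [ 0.1328  0.9822 -0.1328]
 [-0.7071  0.     -0.7071]]
(array([ 0.0411, -0.1237, -0.0812]), array([ 0.0009, -0.0026,  0.6002])) (array([ 0.0311, -0.1305, -0.0363]), array([ 0.2364, -0.7637,  0.5684]))
```

Converted, -0.124 m / 0.75 = -0.1653, -0.081 m / 0.75 = -0.108, 0.6 rad / 3.1416 = 0.191.

Call:
servo_tool(
  grip=[0.4,0.4,0.4,0.4,0.4],
  offset=[
    [0,0,-0.0667],
    [0.0173,-0.0533,-0.108],
    [0.0547,-0.1653,-0.108],
    [0.0547,-0.1653,-0.108],
    [0.0547,-0.1653,-0.108],
  ],
  rot=[
    [0,0,0.0318],
    [0,0,0.0796],
    [0,0,0.1273],
    [0,0,0.1751],
    [0,0,0.191],
  ],
)

```text
t: 12.65
tool_pos: [0.513, -0.152, 0.1614]
eef_rot: [0.309, 3.126, -0.003]
ft_force: [1.0, -0.3, 0.1]
finger_gap: 0.0341
grasp_force: 0.0
```

Run:
```python
from h import *
print(manip.sense()['tool_pos'],move(fx([.032,0,.115]),Rt(np.pi/4)))
```

```text
[ 0.513  -0.152   0.1614] (array([-0.0097,  0.0046,  0.0464]), array([-0.0047, -0.7844, -0.0072]))
```

Converted, 0.03 m / 0.75 = 0.04, 0.02 m / 0.75 = 0.0267, -0.75 rad / 3.1416 = -0.2387.

Call:
servo_tool(
  grip=[0.4,0.4,0.4,0.4,0.4],
  offset=[
    [0,0.0053,0],
    [0,0.0053,0],
    [-0.0133,0.0053,0.0133],
    [-0.0133,0.0053,0.0267],
    [-0.0133,0.0053,0.04],
  ],
  rot=[
    [0,-0.0477,0],
    [0,-0.0955,0],
    [0,-0.1432,0],
    [0,-0.191,0],
    [0,-0.2387,0],
  ],
)

```text
t: 13.15
tool_pos: [0.5231, -0.1414, 0.1328]
eef_rot: [0.223, 2.443, -0.066]
ft_force: [0.8, 1.6, 0.2]
finger_gap: 0.0339
grasp_force: 0.0
```

Run:
```python
from h import *
s=manip.sense();print(s['tool_pos'],s['joints'],move(fx([.032,0,.115]),Rt(np.pi/4)))
im=manip.read_camera('wrist')[:,:,::-1];cv2.imwrite('pics/w8.png',im)
n='wrist'
for l in ('bolt_pointer','bolt_head','gap_mouth','knob_pointer','index_mark','fixture'):
    r=manip.mark_of(n,l)[:2]; print(l,[(q['confidence'],q['location']) for q in r])
print(proj(n,[fx([-.025,.038*np.sin(a),.075-.038*np.cos(a)]) for a in (-.4,0,.4)]+[fx([-.025,0,.075])]))
```

```text
[ 0.5231 -0.1414  0.1328] [-0.5848 -0.2597  2.4013  0.6565  0.4373 -2.4955] (array([ 0.0099, -0.0081,  0.0148]), array([ 0.0146, -0.0963,  0.0014]))
bolt_pointer [(0.61, [245.1, 68.9])]
bolt_head [(0.73, [245.6, 158.4])]
gap_mouth [(0.95, [245.9, 180.7])]
knob_pointer [(0.61, [402.2, 55.1]), (0.58, [245.9, 70.9])]
index_mark [(0.63, [402.8, 55.2]), (0.16, [245.7, 70.9])]
fixture [(0.92, [245.2, 72.0])]
[[226.2822  63.0888]
 [247.5456  60.7178]
 [268.6864  63.3091]
 [246.933   95.5399]]
```

Run:
```python
import cv2,numpy as np
im=cv2.imread('pics/w8.png')
g=lambda a:np.clip((a/255.)**.6*255,0,255).astype('uint8')
a=cv2.resize(g(im[30:130,200:300]),(500,500),interpolation=cv2.INTER_CUBIC)
b=cv2.resize(g(im[30:130,372:432]),(300,500),interpolation=cv2.INTER_CUBIC)
cv2.imwrite('pics/w8c.png',np.hstack([a,b]))
```

```text
(no output)
```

View pics/w8c.png

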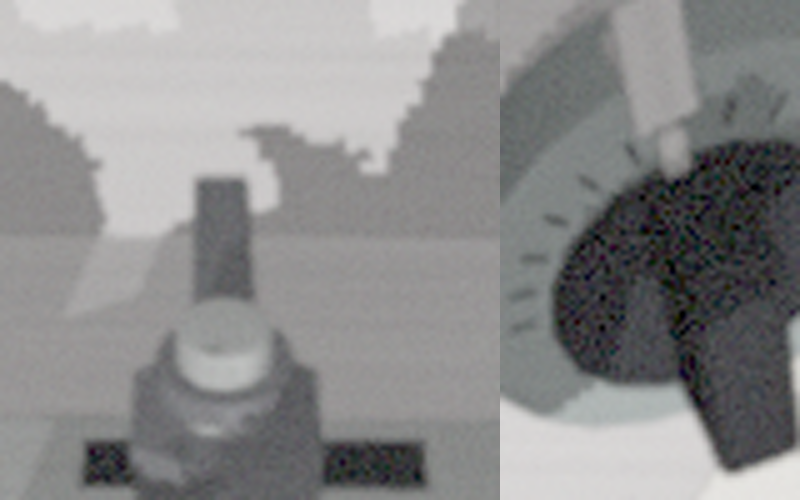

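Run:
```python
from h import *
n='wrist'
for p,z in (((244.4,97),.075),((245.6,158.4),.075),((245.9,180.7),.097),((244.1,65.6),.035)): print((at_z(n,p,z)-O)@F)
print(manip.sense()['tool_pos'],move(fx([.024,0,.15]),Rt(0)))
```

```text
[-0.0239 -0.0016  0.075 ]
[ 0.0365 -0.0022  0.075 ]
[ 0.0368 -0.0016  0.097 ]
[-0.02   -0.0026  0.035 ]
[ 0.527  -0.1433  0.1376] (array([ 0.0001, -0.0066, -0.0162]), array([0.0118, 0.6908, 0.0086]))
```

Converted, -0.02 m / 0.75 = -0.0267, -0.016 m / 0.75 = -0.0213, 0.69 rad / 3.1416 = 0.2196.

Call:
servo_tool(
  grip=[0.5,0.5,0.5,0.5,0.5],
  offset=[
    [-0.0187,-0.004,-0.0267],
    [-0.0187,-0.008,-0.0267],
    [-0.0187,-0.0107,-0.0267],
    [0,-0.0107,-0.0213],
    [0,-0.0107,-0.0213],
  ],
  rot=[
    [0,0.0446,0],
    [0,0.0891,0],
    [0.0016,0.1337,0.0016],
    [0.0032,0.1783,0.0032],
    [0.0038,0.2196,0.0032],
  ],
)

```text
t: 14.0
tool_pos: [0.5146, -0.1493, 0.149]
eef_rot: [-0.3, -3.121, 0.001]
ft_force: [0.3, 0.3, -0.4]
finger_gap: 0.0423
grasp_force: 0.0
```

Run:
```python
from h import *
n='wrist';manip.sense()
im=manip.read_camera(n)[:,:,::-1];cv2.imwrite('pics/w9.png',im)
for l,z in (('bolt_head',.075),('gap_mouth',.097),('fixture',0),('bolt_pointer',.04),('knob_pointer',.035),('index_mark',.035)):
    r=manip.mark_of(n,l)[:1]; print(l,[(q['confidence'],q['location'],(at_z(n,q['location'],z)-O)@F) for q in r])
r=manip.regions_of(n,'bolt_head')[:2]
for q in r:
    v,u=np.nonzero(q['region']);print(q['confidence'],u.min(),u.max(),v.min(),v.max())
print(manip.sense()['tool_pos'],move(fx([.024,-.0015,.15]),Rt(0)))
```

```text
bolt_head [(0.59, [256.5, 196.2], array([ 0.0284, -0.0021,  0.075 ]))]
gap_mouth [(0.64, [256.4, 201.7], array([ 0.0245, -0.0017,  0.097 ]))]
fixture [(0.63, [259.6, 157.4], array([0.0028, 0.0025, 0.    ]))]
bolt_pointer [(0.94, [257.7, 136.8], array([-0.027 ,  0.0002,  0.04  ]))]
knob_pointer [(0.75, [363.7, 127.8], array([-0.0361,  0.1095,  0.035 ]))]
index_mark [(0.68, [364.4, 121.7], array([-0.0425,  0.1095,  0.035 ]))]
0.79 244 272 133 207
0.36 189 408 116 230
[ 0.5133 -0.1484  0.1481] (array([-0.0022, -0.0006, -0.0019]), array([ 0.0013,  0.    , -0.002 ]))
```

Run:
```python
import cv2
g=cv2.cvtColor(cv2.imread('pics/w7.png'),cv2.COLOR_BGR2GRAY)
print('    ',*range(242,270))
for r in range(156,186): print(r,*g[r,242:270])
```

```text
242 243 244 245 246 247 248 249 250 251 252 253 254 255 256 257 258 259 260 261 262 263 264 265 266 267 268 269
156 181 174 168 169 165 167 167 163 161 150 153 168 171 174 171 171 170 176 173 151 138 158 182 187 185 187 184 184
157 175 171 165 167 168 165 168 166 162 149 154 167 172 174 171 169 170 171 174 155 133 148 175 185 186 186 186 186
158 175 166 165 168 168 168 169 165 162 154 155 168 173 173 169 168 168 172 172 152 127 132 165 183 186 184 186 185
159 171 164 162 166 166 167 166 167 164 154 154 167 174 173 170 169 169 171 170 149 120 125 167 181 185 186 183 183
160 178 170 166 165 168 167 169 168 161 154 154 167 172 170 170 167 168 173 172 149 113 121 162 182 187 183 186 184
161 183 174 168 164 163 162 166 155 150 138 150 165 172 171 168 168 169 174 169 147 107 107 143 168 179 183 188 188
162 177 170 165 156 149 144 135 126 114 113 144 165 172 171 169 167 167 173 171 149 103 79 101 131 152 167 178 181
163 158 152 146 132 117 106 94 83 78 101 141 165 173 169 168 166 167 173 169 149 106 70 71 80 104 128 147 155
164 122 110 98 85 76 72 70 66 70 93 139 164 171 172 170 167 168 169
[... 1631 characters left out ...]
 119 123 125 123 117 110 113 124 123 148 164 167 142 119 117 125 122 122 122 108 96 106 121 122
180 121 106 89 97 115 119 127 126 123 119 119 119 125 151 167 166 145 125 120 121 124 124 120 108 107 119 120 121
181 122 119 102 102 117 120 119 122 121 121 115 109 124 146 162 161 140 113 111 120 119 122 123 118 118 121 125 120
182 121 120 117 114 114 111 105 100 103 98 88 79 90 122 135 138 115 85 81 88 97 98 104 111 115 122 123 124
183 120 124 116 109 96 81 64 66 56 48 39 28 46 66 72 78 60 44 37 46 51 53 69 79 94 106 118 121
184 119 119 111 84 62 47 37 34 24 22 13 13 11 18 23 27 28 9 5 25 22 19 36 42 54 69 90 111
185 109 98 81 61 45 32 28 25 8 14 9 12 15 0 16 11 3 1 15 14 5 10 22 30 36 36 60 82
```

Converted, 0.07 m / 0.75 = 0.0933, 0.06 m / 0.75 = 0.08.

Call:
servo_tool(
  grip=[0.5,0.5,0.5,0.5,0.5],
  offset=[
    [-0.0027,0,0.0267],
    [-0.0027,0,0.0533],
    [-0.0027,0,0.08],
    [-0.0027,0,0.0933],
    [-0.0027,0,0.0933],
  ],
  rot=[
    [0,0,0],
    [0,0,0],
    [0,0,0],
    [0,0,0],
    [0,0,0],
  ],
)

```text
t: 14.9
tool_pos: [0.5144, -0.1483, 0.0766]
eef_rot: [-0.299, -3.124, -0.004]
ft_force: [0.4, -0.2, 1.2]
finger_gap: 0.0423
grasp_force: 0.0
```

Converted, 0.043 m / 0.75 = 0.0573, -0.001 m / 0.75 = -0.0013.

Call:
servo_tool(
  grip=[0.5,0.5,0.5,0.5,0.5],
  offset=[
    [-0.0013,-0.0013,0.0133],
    [-0.0013,-0.0013,0.0267],
    [-0.0013,-0.0013,0.04],
    [-0.0013,-0.0013,0.0573],
    [-0.0013,-0.0013,0.0573],
  ],
  rot=[
    [0,0,0],
    [0,0,0],
    [0,0,0],
    [0,0,0],
    [0,0,0],
  ],
)

```text
t: 15.4
tool_pos: [0.5149, -0.1491, 0.0323]
eef_rot: [-0.299, -3.122, -0.005]
ft_force: [0.1, 0.1, -0.5]
finger_gap: 0.043
grasp_force: 0.0
```

Run:
```python
from h import *
n='wrist';s=manip.sense();print(s['tool_pos'],(s['tool_pos']-O)@F,s['ft_force'])
im=manip.read_camera(n)[:,:,::-1];cv2.imwrite('pics/w10.png',im)
for l,z in (('bolt_head',.075),('gap_mouth',.097),('bolt_pointer',.04)):
    r=manip.mark_of(n,l)[:1]; print(l,[(q['confidence'],q['location'],(at_z(n,q['location'],z)-O)@F) for q in r])
```

```text
[ 0.5149 -0.1491  0.0323] [ 0.0235 -0.0012  0.0323] [ 0.0795  0.1205 -0.5293]
bolt_head [(0.98, [258.8, 266.6], array([ 0.0283, -0.001 ,  0.075 ]))]
gap_mouth [(0.94, [259.1, 290.9], array([ 0.0276, -0.0012,  0.097 ]))]
bolt_pointer [(0.82, [258.1, 157.7], array([-0.0241, -0.0013,  0.04  ]))]
```

Call:
servo_tool(
  grip=[0.35,0.3,0.27,0.2,0.1],
  grip_force=30,
  offset=[
    [0,0,0],
    [0,0,0],
    [0,0,0],
    [0,0,0],
    [0,0,0],
  ],
  rot=[
    [0,0,0],
    [0,0,0],
    [0,0,0],
    [0,0,0],
    [0,0,0],
  ],
)

```text
t: 16.1
tool_pos: [0.5176, -0.1477, 0.0358]
eef_rot: [0.301, 3.126, 0.009]
ft_force: [2.0, 7.5, 4.0]
finger_gap: 0.0232
grasp_force: 30.0
```

Call:
servo_tool(
  grip=[0,0,0,0,0],
  grip_force=35,
  offset=[
    [0,0,0],
    [0,0,0],
    [0,0,0],
    [0,0,0],
    [0,0,0],
  ],
  rot=[
    [0,0,0],
    [0,0,0],
    [0,0,0],
    [0,0,0],
    [0,0,0],
  ],
)

```text
t: 16.6
tool_pos: [0.5176, -0.1477, 0.0358]
eef_rot: [0.301, 3.126, 0.009]
ft_force: [1.4, 7.8, 2.2]
finger_gap: 0.0229
grasp_force: 34.8
```

Run:
```python
from h import *
n='wrist';s=manip.sense();print(s['tool_pos'],(s['tool_pos']-O)@F,s['ft_force'],s['finger_gap'],s['grasp_force'],s['qd'])
im=manip.read_camera(n)[:,:,::-1];cv2.imwrite('pics/w11.png',im)
for l,z in (('bolt_head',.075),('bolt_pointer',.04)):
    r=manip.mark_of(n,l)[:1]; print(l,[(q['confidence'],q['location'],(at_z(n,q['location'],z)-O)@F) for q in r])
```

```text
[ 0.5176 -0.1477  0.0358] [0.026  0.0007 0.0358] [1.4453 7.8235 2.1776] 0.022875410038224957 34.81314081698656 [-0.0028 -0.001  -0.0007 -0.0008  0.0002  0.0011]
bolt_head [(0.73, [253.8, 257.4], array([ 0.0245, -0.0016,  0.075 ]))]
bolt_pointer [(0.72, [256.5, 152.6], array([-0.0269,  0.0002,  0.04  ]))]
```

```bash
python3 -c "
from plant import manip
print(manip.job_done())"
```

```text
the job is handed in; nothing more can be done
None
```

I turned the knob until its pointer lined up with the index tab and let go of it. The job was then handed in with the jaws holding the bolt's hidden head across two flats at about 35 N, with no turn of the bolt seen on camera; I have not seen the judge's verdict.

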